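Load the wrench test dock with a battery and zero the peak meter

TASK

Get the bench test dock ready for the next cordless-wrench test: the battery pack lies the wrong way round, so turn it end for end and slide it, orange terminal end first, between the dock's rails until it is fully home, and turn the knob on the dock's meter so the red peak pointer is back against its zero stop. Either job may come first. Leave the two sockets and the reaction arm where they are, and let go of everything at the end.

Things in the scene. Friction and masses are not known exactly. Their poses are not given: they have to be found in the camera images.
- pack_center (a point): Centre (35 mm above the underside) of a loose black battery pack, 140 x 80 x 70 mm high, about 0.7 kg. x points to its orange terminal end with three copper strips on top; the black end has four green lamps. Flanges 80 wide, 0 to 8 mm high; body 60 wide to 28 mm; then a grip 48 wide, 132 long, 28 to 70 mm: grasp its 48 mm from above. Starts upright, terminal end within 45 degrees of -y.
- pack_terminal (a point): Centre of the pack's terminal end face, 70 mm along x from pack_center, 35 mm above its underside; same axes. Under this end only, a channel 34 mm wide, 17 high and 52 deep is open to the end; under the black end it is closed.
- dock_home (a point): Where pack_center lies with the pack fully home. x is the level push direction, the pack's x must point the same way; z up. The dock is fixed: a dark plate 230 x 120 x 6 mm with two aluminium rails, on which the flanges slide with a few newtons of friction, no latch. Fully home, the terminal end meets the grey housing's wall (52 mm high), a hard stop 70 mm ahead of this point.
- dock_entry (a point): 115 mm before dock_home along -x, same height (41 mm above the bench) and axes: with pack_center here the pack stands on the plate, its terminal end 10 mm short of the lips. Lower it straight down here, then push 115 mm along x. In the 45 mm before the lips, lipless flared walls 12 mm high narrow from 104 to 84 mm.
- rail_mouth (a point): Midway between the tips of the two rails' lips, where they begin, 35 mm before dock_home along -x, 20 mm above the bench; axes as dock_home. From here to the wall (105 mm) the rails' side walls stand 84 mm apart for the 80 mm flanges, under inward lips 68 mm apart, 18 to 23 mm above the bench: the pack can only slide in. Rails 100 mm wide over all.
- contact_block (a point): Middle of the black contact block between the rails, 26 mm wide, 45 long, its top 20 mm above the bench, standing against the housing's wall; axes as dock_home. It enters the channel under the pack's terminal end; it stops the closed end 45 mm short of home.
- knob_grip (a point): On the upright axis of the meter's black knurled reset knob, 79 mm above the bench, 128 mm beyond dock_home along its x. The knob is round, 32 mm in diameter, 61 to 91 mm above the bench; grip from above at any yaw. It stands in the middle of a 96 x 96 mm face-up meter (face 61 mm above the bench) on a grey housing 116 long x 120 wide. Axes turn with the knob.
- peak_pointer (a joint): Angle (rad) of knob and red pointer from the zero stop (brass pin, where the thin black needle also rests). 0 is against the hard stop; grows clockwise seen from above, to 4.19; starts at 0.6 to 1.3. Turn anticlockwise to 0, where the pointer lies 30 degrees anticlockwise of the dock's x. Friction 0.04 N m; stays where left.
- socket_big_center (a point): Centre of a black impact socket standing upright, 54 mm in diameter, 85 mm high; bystander.
- socket_small_center (a point): Centre of a smaller black impact socket standing upright, 44 mm in diameter, 75 mm high; bystander.
- reaction_center (a point): Middle of a dark steel reaction arm lying flat, about 180 mm long and up to 62 mm wide and 35 mm high, x along it; bystander.
Not all that is in view belongs to the job. Of the things that look like the part that bears pack_center, the smallest one is meant.

How it is judged:
By the outcome, as a careful person would: the job done as asked, in the order asked, and still so for the second after the job is handed in, with the robot touching nothing.
It also fails if it takes over 59 s, if anything falls off the work surface, if the arm or the gripper's body presses on something with over 40 N, if the wrist force passes 120 N, or if a joint passes its speed limit or range.

ROBOT

A 6-joint arm with a two-finger parallel gripper is mounted at the origin on the work surface. World frame = base frame: x ahead of the robot, y to its left, z up, the work surface at z = 0. Lengths are in m, angles in degrees, forces in N, time in s.
With the tool pointing down it reaches from about 0.325 to 0.85 m from the base axis. Payload 15.5 kg.
Tool frame: the origin (TCP) lies at the very end of the fingers, on their centre line; the grasp point (between the pads) lies arm.grip_depth behind it (arm.grip_depth is the distance from the TCP to the grasp point, in m); z points along the fingers, y is the line along which they close (so a half turn about z gives the same grasp; the last joint's range is limited). The gripper opens to 91 mm and grips with 3 to 60 N. Pads are 32 mm wide; open, the fingers measure 118 mm over their backs; the gripper's body (76 mm by 178 mm) begins 60 mm behind the grasp point.
Start: joints at [-73.482, 28.281, 77.091, -0, 74.628, -5.472], TCP at [0.234, -0.58, 0.214] pointing down, gripper open.
Joint ranges: [-166.48, 166.48], [-47.26, 123.95], [12.59, 153.08], [-70.14, 250.14], [6.76, 159.57], [-176.63, 176.63]. Speed limits (degrees/s): [108.29, 108.29, 147.25, 172.46, 172.46, 172.46].

INTERFACE

Orientations are given as a 3x3 rotation matrix whose columns are the frame's x, y, z axes.
In Python, from rig import arm gives the robot as it stands. Calls block until the motion is done:
- arm.move_to(position, orientation): joint-space move of the TCP to a pose.
- arm.move_l(position, orientation=None, feed=0.15): straight line of the TCP; orientation=None keeps the orientation; feed is the mean speed in m/s.
- arm.move_joints(angles): joint-space move.
- arm.grip(opening): finger opening in m; the grip force is fixed at half the most; returns when the fingers have stopped.
- arm.sleep(seconds).
- arm.solve_ik(position, orientation): joint angles nearest the present ones, or None.
- arm.snapshot(name): name is "scene" or "top" or "wrist"; returns the picture (420x560x3 uint8, red, green, blue); there is no depth.
- arm.get_calibration(name): a dict with "intrinsics" (3x3 intrinsics, pixels), "cam_to_world" (4x4, takes a point from camera to world coordinates). Camera axes: x right, y down, z forward; pixel columns grow to the right and rows downward; lengths in m; the calibration is good to about 2 mm. A picture is of the moment at which its call begins: read the wrist's pose just before it. get_calibration takes no time and is no camera call; for the wrist camera it gives the pose at the moment of the call.
A pose or a line that the arm cannot do raises arm.Unreachable and nothing moves.
- arm.sign_off(): hands the job in; it is judged then, once.
Readings, each from a call of its own:
- arm.current_t(): time.
- arm.current_joint_positions(): joint angles.
- arm.current_dq(): joint speeds.
- arm.current_tau(): joint torques, N m.
- arm.current_ee_pos(): TCP position.
- arm.current_tool_rot(): TCP orientation.
- arm.current_force(): force on the tool from outside, world axes, zero at the start.
- arm.current_torque(): the same for the moment, N m.
- arm.current_width(): finger opening in m.
- arm.current_grasp_force(): force on a finger pad.
Only numpy, scipy, OpenCV 4.12 (cv2) and the standard library are available. Lean on these libraries where they do the work, as an engineer would, in place of code of your own. Each camera call takes 0.05 s, during which the arm holds its last target. There are 200 camera calls.

## Working session

There is one attempt and no reset: what is moved stays moved. The work goes in short steps, each a Python script; the robot and the scene stay as the last script left them, time stands still between calls to the robot, and variables do not carry over. Pictures are saved under pics/ and viewed, at most 10 in all, crops included, and the job is handed in when it is done.

```bash
ls; mkdir -p pics
python3 - <<'E'
from rig import arm
import cv2, numpy as np
np.set_printoptions(precision=4,suppress=True)
for n in("scene","top"):
    im=arm.snapshot(n); cv2.imwrite(f"pics/{n}0.png",im[:,:,::-1]); c=arm.get_calibration(n); print(n,c["intrinsics"],c["cam_to_world"])
print(arm.grip_depth,arm.current_t(),arm.current_tool_rot())
E
```

```text
pics
scene [[459.5211   0.     278.2552]
 [  0.     459.5211 205.6286]
 [  0.       0.       1.    ]] [[ 0.5804  0.4975 -0.6446  1.2076]
 [ 0.8143 -0.3525  0.4612 -0.5426]
 [ 0.0023 -0.7926 -0.6097  0.675 ]
 [ 0.      0.      0.      1.    ]]
top [[380.5041   0.     281.9807]
 [  0.     380.5041 213.0123]
 [  0.       0.       1.    ]] [[ 0.0249 -0.9807  0.1942  0.3902]
 [-0.9996 -0.0273 -0.0093 -0.0817]
 [ 0.0145 -0.1939 -0.9809  0.9146]
 [ 0.      0.      0.      1.    ]]
0.0188 0.1 [[ 0.9272  0.3745 -0.0003]
 [ 0.3745 -0.9272  0.001 ]
 [ 0.0001 -0.001  -1.    ]]
```

View pics/top0.png

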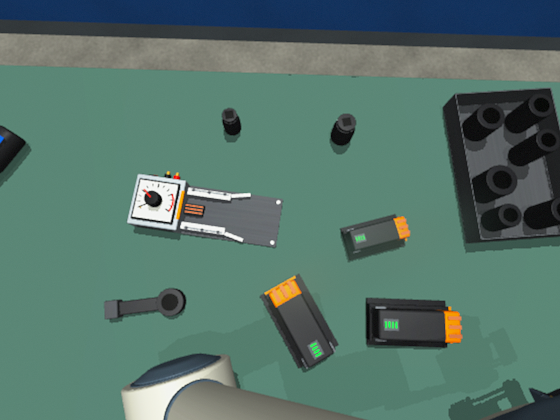

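View pics/scene0.png

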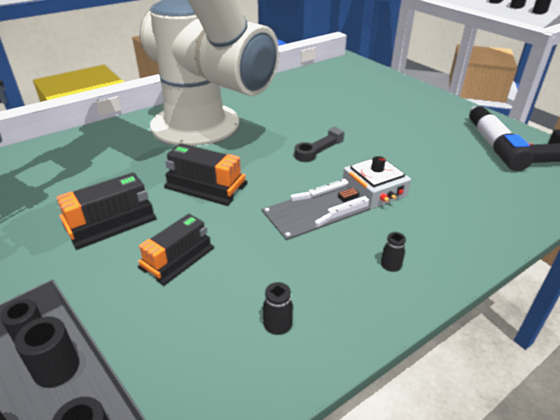

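The top view shows three look-alike packs: small at (375,236), medium at (300,322) and large at (413,323). The smallest is (375,236), and its orange end at (402,228) faces -y, which fits the description. The dock is at (185,210) with its housing and meter at (157,202), so it pushes towards image left. The sockets are at (231,122) and (344,128), and the reaction arm is at (150,302). I'll confirm the pack in a crop and get rough positions.

```bash
cat > h.py <<'E'
import numpy as np, cv2
from rig import arm
np.set_printoptions(precision=4,suppress=True)
def ray(cal,px,z):
    px=np.atleast_2d(np.asarray(px,float)); K=cal["intrinsics"]; T=cal["cam_to_world"]
    d=np.c_[px,np.ones(len(px))]@np.linalg.inv(K).T@T[:3,:3].T; o=T[:3,3]
    return o+d*((z-o[2])/d[:,2])[:,None]
def proj(cal,P):
    T=np.linalg.inv(cal["cam_to_world"]); c=np.atleast_2d(P)@T[:3,:3].T+T[:3,3]; q=c@cal["intrinsics"].T
    return q[:,:2]/q[:,2:]
def R(yaw):  # tool down, tool x axis at yaw (deg); closing line y at yaw-90
    c,s=np.cos(np.radians(yaw)),np.sin(np.radians(yaw)); return np.array([[c,s,0],[s,-c,0],[0,0,-1.]])
def snap(n,f):
    c=arm.get_calibration(n); im=np.ascontiguousarray(arm.snapshot(n)[:,:,::-1]); cv2.imwrite(f"pics/{f}.png",im); return c,im
E
python3 - <<'E'
from h import *
im=cv2.imread("pics/top0.png"); cv2.imwrite("pics/crop0.png",cv2.resize(im[160:270,120:420],None,fx=2.6,fy=2.6,interpolation=cv2.INTER_CUBIC))
t=arm.get_calibration("top")
for n,p,z in[("packlamps",(360,239),.07),("packterm",(402,228),.07),("knob",(153,199),.091),("screws",(278,202),.006),("",(272,243),.006),("big?",(346,122),.085),("small?",(230,115),.075),("react",(150,303),.02),("medpack lamps",(316,349),.09)]: print(n,ray(t,p,z))
w=arm.get_calibration("wrist"); print(w["intrinsics"]); T=w["cam_to_world"]; Rt=arm.current_tool_rot(); print(Rt.T@T[:3,:3],Rt.T@(T[:3,3]-arm.current_ee_pos()))
E
```

```text
packlamps [[ 0.5029 -0.2659  0.07  ]]
packterm [[ 0.5305 -0.3613  0.07  ]]
knob [[0.5769 0.1964 0.091 ]]
screws [[ 0.5973 -0.08    0.006 ]]
 [[ 0.4962 -0.0683  0.006 ]]
big? [[ 0.7755 -0.2339  0.085 ]]
small? [[0.7892 0.0391 0.075 ]]
react [[0.35   0.2052 0.02  ]]
medpack lamps [[ 0.2691 -0.167   0.09  ]]
[[359.5863   0.     282.1883]
 [  0.     359.5863 205.9159]
 [  0.       0.       1.    ]]
[[-0.0008 -0.963  -0.2694]
 [ 1.     -0.0011  0.0008]
 [-0.0011 -0.2694  0.963 ]] [ 0.0755 -0.0006 -0.1704]
```

View pics/crop0.png

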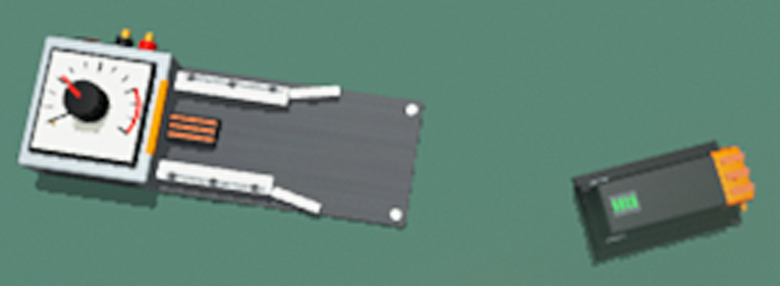

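The crop confirms the small pack: grey-black, lamps at its left end (625,203) and orange terminals at its right end (735,175). The pointer lies up and left of the knob. Next I'll look at the dock from the wrist camera.

Run:
```python
from h import *
arm.move_to([0.545,0.075,0.23],R(83.4))
arm.sleep(.3)
c,im=snap("wrist","w1"); np.savez("w1.npz",**c)
cv2.imwrite("pics/w1v.png",cv2.resize(im,(784,588)))
print(arm.current_t(),arm.current_joint_positions(),arm.current_ee_pos())
```

```text
3.0167 [ 1.5983 21.3259 86.4922 -0.0017 72.1777  8.216 ] [0.5451 0.0748 0.23  ]
```

View pics/w1v.png

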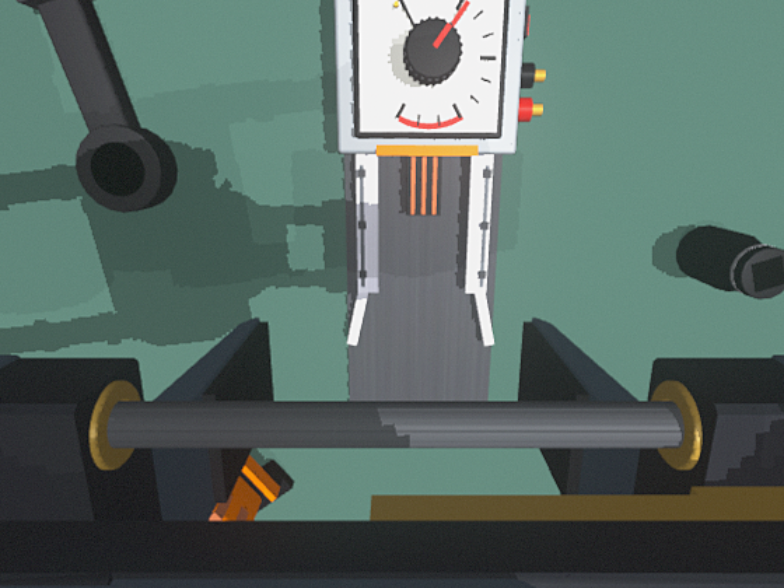

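The wrist view (784 px wide) shows the dock between the fingers. The lips run from (378,292) and (466,292) to the wall at y=155. The knob is at (433,50), the red pointer reaches (467,2), the black needle is at upper left, and the contact block is at (424,185). I'll extract the edges now.

Run:
```python
from h import *
c=dict(np.load("w1.npz")); im=cv2.imread("pics/w1.png"); hsv=cv2.cvtColor(im,cv2.COLOR_BGR2HSV)
g=im.min(2)
w=(g>135).astype(np.uint8)
L=[];Rr=[];LO=[];RO=[]
for y in range(118,205,6):
    r=np.where(w[y,240:365])[0]+240; l=r[r<290]; q=r[r>310]
    L.append((l.max()+.5,y));LO.append((l.min()-.5,y));Rr.append((q.min()-.5,y));RO.append((q.max()+.5,y))
def fit(pts,z):
    P=ray(c,pts,z)[:,:2]; v=cv2.fitLine(P.astype(np.float32),cv2.DIST_HUBER,0,1e-4,1e-4).ravel(); d=v[:2]*np.sign(v[1]); return v[2:],np.degrees(np.arctan2(d[1],d[0])),d
for n,p,z in(("L",L,.018),("R",Rr,.018),("LO",LO,.023),("RO",RO,.023)): print(n,*fit(p,z), np.array(p)[[0,7,-1],0])
u=fit(RO,.023)[2]+fit(LO,.023)[2]; u/=np.linalg.norm(u); nrm=np.array([-u[1],u[0]])
for n,p,z in(("L",L,.018),("R",Rr,.018),("LO",LO,.023),("RO",RO,.023)): print(n,(fit(p,z)[0]@nrm))
# knob
face=np.zeros_like(g); face[:95,255:358]=1
k=((im.max(2)<75)&(face>0)).astype(np.uint8)
k=cv2.morphologyEx(k,cv2.MORPH_OPEN,np.ones((7,7)))
for cn in cv2.findContours(k,0,1)[0]: print("blob",cv2.contourArea(cn),cv2.minEnclosingCircle(cn))
red=((hsv[...,1]>150)&((hsv[...,0]<8)|(hsv[...,0]>172))&(g<110)).astype(np.uint8); red[75:]=0; red[:,355:]=0
ys,xs=np.where(red); print("red",len(xs),xs.min(),xs.max(),ys.min(),ys.max())
pr=np.c_[xs,ys]; print(fit(pr,.075))
org=((hsv[...,0]>10)&(hsv[...,0]<25)&(hsv[...,1]>150)).astype(np.uint8); org[118:]=0;org[:90]=0; ys,xs=np.where(org[:, :350]); print("orange",xs.min(),xs.max(),ys.min(),ys.max(), ray(c,[((xs.min()+xs.max())/2,ys.max()+.5),((xs.min()+xs.max())/2,ys.min()-.5)],.052))
for x in(262,266,338,343,346): print(x,g[198:220,x], [g[214:250:2,x]])
crop=cv2.resize(im[0:220,235:375],None,fx=3.6,fy=2.7,interpolation=cv2.INTER_CUBIC); cv2.imwrite("pics/c1.png",crop)
```

```text
L [0.5336 0.0987] 82.78438 [0.1256 0.9921] [269.5 269.5 269.5]
R [0.6009 0.0868] 82.82891 [0.1248 0.9922] [335.5 333.5 331.5]
LO [0.5172 0.0942] 83.6285 [0.111  0.9938] [253.5 254.5 255.5]
RO [0.6184 0.0926] 82.94626 [0.1228 0.9924] [352.5 350.5 347.5]
L -0.51839113
R -0.5866262
LO -0.5026865
RO -0.60334194
red 123 310 334 1 33
(array([0.5926, 0.2149], dtype=float32), np.float32(43.835224), array([0.7213, 0.6926], dtype=float32))
orange 269 340 104 111 [[0.5733 0.1423 0.052 ]
 [0.574  0.1495 0.052 ]]
262 [191 209 203 202 203 201 203 201 203 205 199 181 174 159 148 137 127 103
  87  94  97  97] [array([127,  87,  97, 101, 105, 106, 101, 105, 106, 103, 107, 104, 106,
       104, 104, 107, 104, 104], dtype=uint8)]
266 [185 199 196 196 198 194 196 196 197 203 182 134 103 110 110 107 110 110
 110 112 110 111] [array([110, 110, 110, 109, 109, 111, 114, 108, 110, 112, 112, 110, 109,
       109, 112, 107, 109, 108], dtype=uint8)]
338 [241 241 241 242 241 241 241 241 241 242 249 209  96  81  71  74  74  79
  78  78  80  80] [array([ 74,  78,  80,  80,  80,  80,  79, 112, 112, 117, 116, 112, 113,
       113, 115, 112, 110, 114], dtype=uint8)]
343 [113 130 137 133 132 127 146 232 244 241 241 241 241 241 241 241 241 241
 241 241 241 242] [array([241, 241, 241, 242, 243, 247, 251, 255, 225, 203, 167, 120,  80,
        69,  65, 106, 105, 107], dtype=uint8)]
346 [173 247 255 253 250 249 248 248 247 246 246 243 241 245 245 244 248 248
 246 246 245 243] [array([248, 246, 245, 242, 241, 241, 241, 241, 241, 241, 241, 242, 243,
       245, 249, 255, 231, 104], dtype=uint8)]
```

View pics/c1.png

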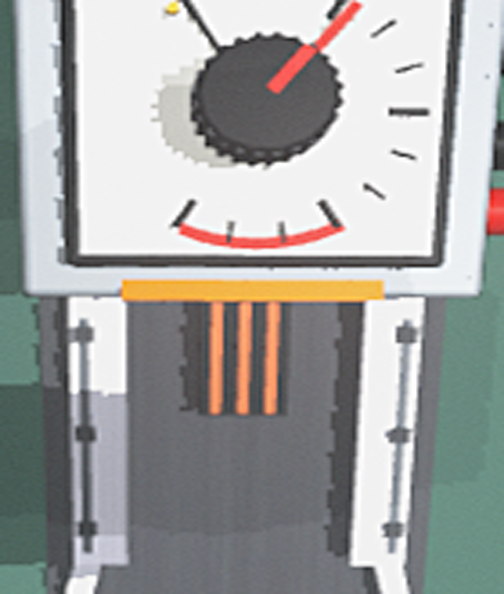

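The lip gap measures 68.2 mm and the outer width 100.6 mm, so the edge fit is good. The pointer is about 39° clockwise of dock x, so it has to turn about 69° anticlockwise. Next: the dock frame, a check of the knob's projection, and the knob grip.

Run:
```python
from h import *
c=dict(np.load("w1.npz"))
yaw=82.95;u=np.array([np.cos(np.radians(yaw)),np.sin(np.radians(yaw))])
u0=np.array([.1169,.9931]);u0/=np.linalg.norm(u0)
n=np.array([-u[1],u[0]])
Lc=(np.array([.5336,.0987])+[.6009,.0868])/2; Lo=(np.array([.5172,.0942])+[.6184,.0926])/2
off=((Lc+Lo)/2)@n; print("offs",Lc@n,Lo@n)
tips=ray(c,[(266,208.7),(338,209.2)],.023)[:,:2]; print("tips along",tips@u)
wall=ray(c,[(304,111.5)],.052)[:,:2]@u; print("wall along",wall, "home by tip",(tips@u).mean()+.035,"by wall",wall-.07)
h=(tips@u).mean()+.035
home=h*u+off*n; print("home",home)
kn=home+.128*u; print("knob",kn,"proj top",proj(c,[*kn,.091]),"base",proj(c,[*kn,.061]), "r", 360*.016/(c["cam_to_world"][2,3]-.09))
im=cv2.imread("pics/w1.png"); k=(im.max(2)<110).astype(np.uint8); k[80:]=0;k[:,:262]=0;k[:,350:]=0;
k=cv2.morphologyEx(k,cv2.MORPH_OPEN,np.ones((9,9)))
for cn in cv2.findContours(k,0,1)[0]: print("blob",cv2.contourArea(cn),cv2.boundingRect(cn))
np.savez("dock.npz",u=u,n=n,home=home,yaw=yaw)
```

```text
offs -0.5515775488829365 -0.5520436125184729
tips along [0.1082 0.1081]
wall along [0.2116] home by tip 0.14314931067429476 by wall [0.1416]
home [0.5652 0.0743]
knob [0.5809 0.2014] proj top [[309.6277  34.2862]] base [[307.0725  40.8237]] r 18.56012657323918
blob 1267.0 (288, 14, 41, 46)
```

Run:
```python
from h import *
d=np.load("dock.npz"); kn=d["home"]+.128*d["u"]
arm.move_to([*kn,.15],R(50)); arm.grip(.06)
arm.move_l([*kn,.066],feed=.1); print(arm.current_force())
arm.grip(.0); print(arm.current_width(),arm.current_grasp_force(),arm.current_force(),arm.current_torque())
q0=np.array(arm.current_joint_positions())
t0=arm.current_torque()[2]
a=0
for a in list(range(15,61,15))+list(range(64,92,4)):
    q=q0.copy(); q[5]-=a; arm.move_joints(q)
    tz=arm.current_torque()[2]-t0; print(a,round(tz,3),round(q0[5]-arm.current_joint_positions()[5],1))
    if abs(tz)>.2: break
arm.sleep(.1); print(arm.current_torque()-0, arm.current_t(), arm.current_ee_pos())
```

```text
[-0.6436 -0.2654  0.3698]
0.031246679424353645 30.000519454479218 [0.8762 0.134  3.222 ] [-0.1484  0.0394  0.0279]
15 -0.008 14.8
30 -0.018 29.6
45 0.03 44.5
60 -0.015 59.5
64 -0.013 63.7
68 -0.474 67.7
[ 0.1615 -0.8311 -0.605 ] 8.0833 [0.5812 0.2015 0.0662]
```

The knob reached its stop after about 66°, with a -0.47 N m reaction. I'll release it and look at the pack.

Run:
```python
from h import *
d=np.load("dock.npz"); kn=d["home"]+.128*d["u"]
arm.grip(.06); arm.move_l([*kn,.17],feed=.25)
y=-74; v=np.array([np.cos(np.radians(y)),np.sin(np.radians(y))])
arm.move_to([*(np.array([.516,-.31])-.085*v),.2],R(y)); arm.grip(.085); arm.sleep(.1)
c,im=snap("wrist","w2"); np.savez("w2.npz",**c)
ct,it=snap("top","t2")
cv2.imwrite("pics/w2v.png",np.vstack([cv2.resize(im,(520,390)),cv2.resize(it[165:240,115:215],(260,195),interpolation=cv2.INTER_CUBIC)[:, :].repeat(1,0) if 0 else cv2.copyMakeBorder(cv2.resize(it[165:240,115:215],(260,195),interpolation=cv2.INTER_CUBIC),0,0,0,260,0)]))
print(arm.current_t(),arm.current_joint_positions())
```

```text
12.325 [-31.1689  22.5471  89.7842   0.0004  67.6655 132.8303]
```

View pics/w2v.png

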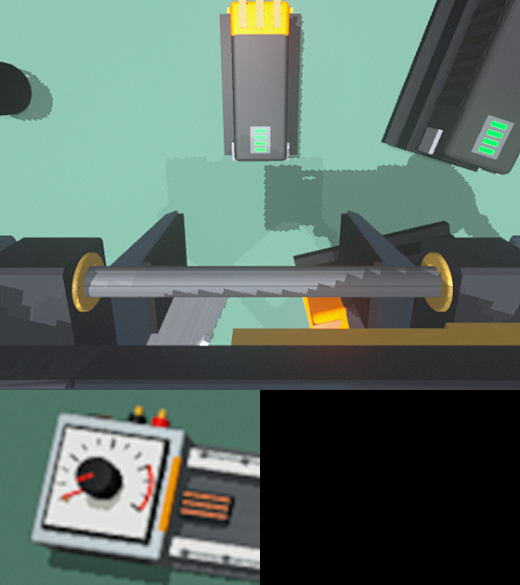

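The wrist view shows the pack upright with its terminal end at the top (260,10) and lamps at (260,140). The flange edges are at x≈221 and 300. The top inset shows the red pointer now on the brass pin. Now I'll extract the flange edges.

Run:
```python
from h import *
c=dict(np.load("w2.npz")); im=cv2.imread("pics/w2.png"); hsv=cv2.cvtColor(im,cv2.COLOR_BGR2HSV)
m=((hsv[...,1]<50)).astype(np.uint8); m[200:]=0; m[:,:200]=0; m[:,370:]=0
L=[];Rr=[]
for y in range(40,160,8):
    r=np.where(m[y])[0]; L.append((r.min()-.5,y)); Rr.append((r.max()+.5,y))
print(np.array(L)[:,0],np.array(Rr)[:,0])
def fit(p,z):
    P=ray(c,p,z)[:,:2].astype(np.float32); v=cv2.fitLine(P,cv2.DIST_HUBER,0,1e-4,1e-4).ravel(); dd=v[:2]*-np.sign(v[1]); return v[2:],dd
a,da=fit(L,.008); b,db=fit(Rr,.008); print([np.degrees(np.arctan2(x[1],x[0])) for x in(da,db)])
v=da+db; v/=np.linalg.norm(v); n=np.array([-v[1],v[0]]); print("width",(a-b)@n)
off=((a+b)/2)@n
E=[]
for x in list(range(242,248,2))+list(range(314,322,2)):
    col=np.where(m[:,x])[0]; E.append((x,col.max()+.5))
print(E); e=ray(c,E,.008)[:,:2]@v; print("flange end",e)
top=[]
for x in range(265,300,6): top.append((x,np.where(m[:,x])[0].max()+.5))
t=ray(c,top,.07)[:,:2]@v; print("grip end",t,top)
cen=(np.median(e)+.07)*v+off*n; print("cen by flange",cen,"by grip",(np.median(t)+.066)*v+off*n, "yaw",np.degrees(np.arctan2(v[1],v[0])))
o=((hsv[...,0]>8)&(hsv[...,0]<30)&(hsv[...,1]>130)).astype(np.uint8); o[60:]=0; ys,xs=np.where(o); print("orange",xs.min(),xs.max(),ys.min(),ys.max(),ray(c,[((xs.min()+xs.max())/2,ys.max())],.07)[0,:2]@v-cen@v)
```

```text
[236.5 236.5 237.5 237.5 237.5 238.5 238.5 238.5 238.5 239.5 239.5 239.5
 240.5 240.5 240.5] [325.5 323.5 323.5 323.5 322.5 322.5 322.5 321.5 321.5 321.5 321.5 320.5
 320.5 320.5 320.5]
[np.float32(-73.66522), np.float32(-74.336754)]
width 0.08037802
[(242, np.float64(166.5)), (244, np.float64(166.5)), (246, np.float64(166.5)), (314, np.float64(166.5)), (316, np.float64(166.5)), (318, np.float64(166.5)), (320, np.float64(159.5))]
flange end [0.3714 0.3714 0.3714 0.3713 0.3713 0.3713 0.3785]
grip end [0.3764 0.3764 0.3764 0.3764 0.3764 0.3764] [(265, np.float64(172.5)), (271, np.float64(172.5)), (277, np.float64(172.5)), (283, np.float64(172.5)), (289, np.float64(172.5)), (295, np.float64(172.5))]
cen by flange [ 0.5175 -0.3108] by grip [ 0.5178 -0.3118] yaw -74.00099
orange 245 314 1 38 0.039455146360681814
```

The pack centre is (0.5176, -0.311) with yaw -74.0°, and the measured width is 80.4 mm. Next I'll grasp it, lift it, turn it over the entry point and lower it.

Run:
```python
from h import *
d=np.load("dock.npz"); u,n,home,yaw=d["u"],d["n"],d["home"],float(d["yaw"])
p=np.array([.5176,-.3112])
arm.grip(.075); arm.move_to([*p,.12],R(-74)); arm.move_l([*p,.037],feed=.1)
arm.grip(0.0); print(arm.current_width(),arm.current_grasp_force(),arm.current_force())
arm.move_l([*p,.15],feed=.2)
e=home-.115*u
arm.move_to([*e,.15],R(yaw)); print(arm.current_t(),arm.current_joint_positions(),arm.current_width())
f0=arm.current_force()
arm.move_l([*e,.055],feed=.12); arm.sleep(.1)
f0=arm.current_force(); print(f0)
for z in np.arange(.049,.038,-.0015):
    arm.move_l([*e,z],feed=.05); f=arm.current_force()-f0
    print(round(z,4),f)
    if f[2]>5: break
c,im=snap("wrist","w3"); cv2.imwrite("pics/w3v.png",im)
ct,it=snap("top","t3"); print(arm.current_t())
```

```text
0.04804669966960121 30.000578463077545 [1.6129 0.3507 3.7509]
17.5167 [-10.3483  26.6972  91.8617  -0.0033  61.4575  -3.2294] 0.048052246243830754
[-0.1873  0.1105 -6.7994]
0.049 [-0.0565 -0.2966 -0.4174]
0.0475 [ 1.0573 -0.5543 -0.1094]
0.046 [-0.274  -0.4515 -0.5317]
0.0445 [ 0.5791 -0.3821 -0.3851]
0.043 [-0.3725  0.1755  7.4137]
19.925
```

View pics/w3v.png

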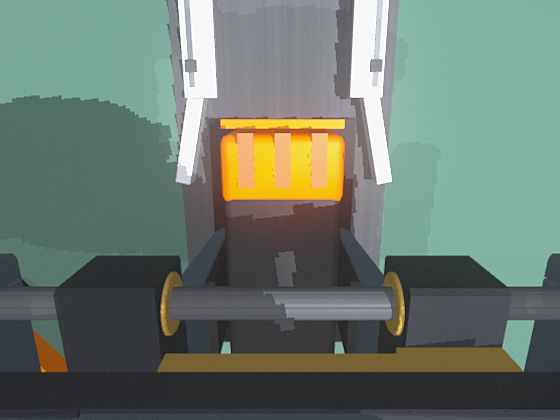

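The pack stands on the plate (+7.4 N at z=0.043). Its orange end is centred at x≈283 against the lip midline at x≈283.5, just short of the lips. Now I'll push with force checks.

Run:
```python
from h import *
d=np.load("dock.npz"); u,n,home,yaw=d["u"],d["n"],d["home"],float(d["yaw"])
f0=np.array([-.19,.11,-6.8])
e=home-.115*u; lat=0; z=.0428
for s in list(np.arange(.015,.106,.015))+list(np.arange(.108,.124,.002)):
    arm.move_l([*(e+s*u+lat*n),z],feed=.06); f=arm.current_force()-f0
    fu,fn=f[:2]@u,f[:2]@n; print(round(s,3),"ax %.1f lat %.1f z %.1f mz %.2f"%(fu,fn,f[2],arm.current_torque()[2]), "w %.4f"%arm.current_width())
    if fu<-22: break
    if abs(fn)>8: lat+=np.sign(fn)*.0007
c,im=snap("wrist","w4"); ct,it=snap("top","t4"); np.savez("w4.npz",**c)
v=np.hstack([cv2.resize(im[:300,120:440],None,fx=1.3,fy=1.3),cv2.resize(it[165:255,115:205],(384,390),interpolation=cv2.INTER_CUBIC)]); cv2.imwrite("pics/w4v.png",v)
print(arm.current_t(),arm.current_ee_pos(),lat)
```

```text
0.015 ax 5.6 lat -1.3 z 13.0 mz -0.01 w 0.0477
0.03 ax 4.3 lat -1.4 z 13.7 mz 0.05 w 0.0482
0.045 ax 4.4 lat -1.0 z 12.1 mz 0.08 w 0.0483
0.06 ax 3.5 lat -1.1 z 12.9 mz 0.09 w 0.0479
0.075 ax 4.4 lat -0.4 z 11.5 mz 0.11 w 0.0479
0.09 ax 3.6 lat -0.3 z 13.1 mz 0.11 w 0.0476
0.105 ax 3.1 lat -0.8 z 13.9 mz 0.09 w 0.0485
0.108 ax -2.4 lat -0.9 z 13.5 mz 0.21 w 0.0483
0.11 ax -4.9 lat 0.8 z 14.1 mz 0.28 w 0.0478
0.112 ax -6.3 lat -0.5 z 12.9 mz 0.20 w 0.0478
0.114 ax -6.2 lat -0.5 z 14.2 mz 0.20 w 0.0477
0.116 ax -6.3 lat -0.1 z 13.5 mz 0.19 w 0.0478
0.118 ax -20.0 lat -0.9 z 14.6 mz 0.25 w 0.0475
0.12 ax -31.0 lat -1.3 z 17.8 mz 0.21 w 0.0479
24.575 [0.566  0.0762 0.0433] 0
```

View pics/w4v.png

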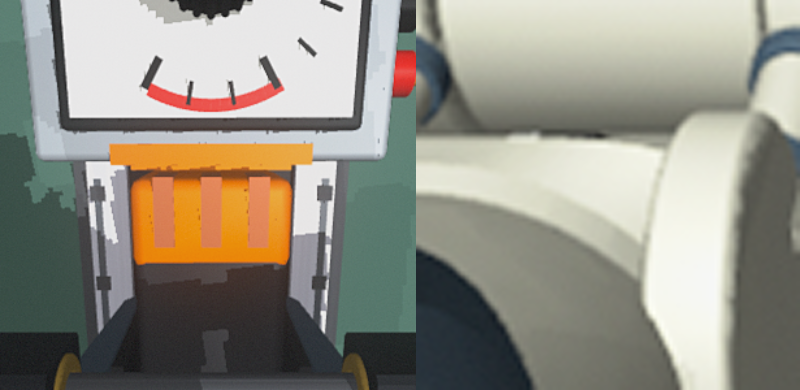

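The pack meets the stop at about 117 mm with a -31 N axial force. The wrist view shows the terminal end up against the housing's orange edge. I'll release, retreat upwards and check.

Run:
```python
from h import *
d=np.load("dock.npz"); u,n,home,yaw=d["u"],d["n"],d["home"],float(d["yaw"])
p=arm.current_ee_pos()
arm.grip(.075); arm.move_l([p[0],p[1],.15],feed=.15)
arm.move_to([*(home-.03*u),.23],R(yaw)); arm.sleep(.2)
c,im=snap("wrist","w5"); np.savez("w5.npz",**c)
arm.move_to([.40,-.40,.30],R(20)); ct,it=snap("top","t5")
v=np.hstack([im[:300,130:450],cv2.resize(it[80:330,100:420],None,fx=1.2,fy=1.2,interpolation=cv2.INTER_CUBIC)]); cv2.imwrite("pics/w5v.png",v) if 0 else cv2.imwrite("pics/w5v.png",np.hstack([cv2.resize(im[:300,130:450],(400,375)),cv2.resize(it[100:330,100:345],(400,375),interpolation=cv2.INTER_CUBIC)]))
print(arm.current_t())
```

```text
28.5167
```

View pics/w5v.png

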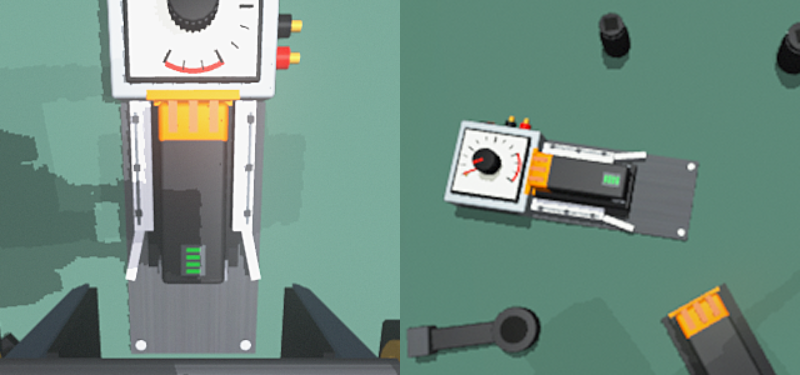

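Run:
```python
from h import *
d=np.load("dock.npz"); u,home=d["u"],d["home"]; c=dict(np.load("w5.npz")); im=cv2.imread("pics/w5.png")
g=im.max(2)[:,284].astype(int); print(g[216:234])
print([round(float(ray(c,[(284,y)],.076)[0,:2]@u-home@u+.066),4) for y in(224,226,228)])
```

```text
[201 210 163  99  82  65  63  72  70  63  61 120 140 135 134 137 138 136]
[0.0041, 0.0021, 0.0001]
```

The grip's rear end sits 1.6 mm past my estimated home, which matches where the hard stop was felt. The pack is home and the pointer is on its pin.

```bash
python3 -c "
from rig import arm
print(arm.sign_off())"
```

```text
the job is handed in; nothing more can be done
None
```

The job is handed in at about 28.5 s of the 59 s allowed: the pack was turned end for end and pushed terminal first against the dock's hard stop, the red pointer is back on its zero stop, and the sockets and reaction arm were left alone with everything let go.

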